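# Load the mounting-press rack in reverse order

### The arm

A 6-joint arm with a two-finger parallel gripper is mounted at the origin on the work surface. World frame = base frame: x ahead of the robot, y to its left, z up, the work surface at z = 0. Lengths are in m, angles in rad, forces in N, time in s.
With the tool pointing down it reaches from about 0.325 to 0.9 m from the base axis. Payload 6.1 kg.
Tool frame: the origin (TCP) lies midway between the tips of the shut fingers; the grasp point (between the pads) lies 19 mm behind it; z points along the fingers, y is the line along which they close (so a half turn about z gives the same grasp; the last joint's range is limited). The gripper opens to 85 mm and grips with 20 to 120 N. Pads are 22 mm wide; open, the fingers measure 114 mm over their backs; the gripper's body (76 mm by 85 mm) begins 54 mm behind the grasp point. The pads swing forward as they close: fully open they stand 13 mm farther back than shut.
Start: joints at [-1.326, 0.22, 1.526, -0, 1.395, -0.126], TCP at [0.226, -0.583, 0.231] pointing down, gripper open.
Joint ranges: [-2.98, 2.98], [-0.91, 2.08], [0.09, 2.57], [-1.24, 4.39], [0.2, 2.65], [-2.68, 2.68]. Speed limits (rad/s): [2.57, 2.57, 3.01, 3.14, 3.14, 3.14].

### API

Orientations are given as [roll, pitch, yaw] about the fixed x, y, z axes, in that order (R = Rz(yaw) Ry(pitch) Rx(roll)).
In Python, from plant import movep, move_l, set_joints, gripper_to, hold, inverse_kinematics, observe, get_image, get_calibration, Unreachable, job_done gives the robot as it stands. Calls block until the motion is done:
- movep(position, orientation): joint-space move of the TCP to a pose.
- move_l(position, feed=0.15, rotation=None, max_force=None): straight line of the TCP; rotation=None keeps the orientation; feed is the mean speed in m/s. With max_force (N) it stops when the force on the tool has changed by that much, and returns True; else False.
- set_joints(angles): joint-space move.
- gripper_to(opening, f_grip=None): finger opening in m; f_grip is the grip in N (None keeps the last); returns when the fingers have stopped.
- hold(seconds).
- inverse_kinematics(position, orientation): joint angles nearest the present ones, or None.
- observe(): the state.
- get_image(name): name is "scene" or "top" or "wrist"; returns (picture, depth): 400x640x3 uint8, red, green, blue; 400x640 float32, m along the optical axis (not along the pixel's ray), 0 where there is no reading.
- get_calibration(name): a dict with "intrinsics" (3x3 intrinsics, pixels), "world_from_camera" (4x4, takes a point from camera to world coordinates). Camera axes: x right, y down, z forward; pixel columns grow to the right and rows downward; lengths in m; the calibration is good to about 2 mm. The wrist camera is an equidistant fisheye: a pixel r from the principal point sees the ray r / f radians off the axis. A picture is of the moment at which its call begins: read the wrist's pose just before it. get_calibration takes no time and is no camera call; for the wrist camera it gives the pose at the moment of the call.
A pose or a line that the arm cannot do raises Unreachable and nothing moves.
- job_done(): hands the job in; it is judged then, once.
The state is a dict: "time_s": time; "q": joint angles; "joint_velocities": joint speeds; "joint_torque": joint torques, N m; "eef_pos": TCP position; "tcp_rot": TCP orientation; "ft_force": force on the tool from outside, world axes, zero at the start; "torque": the same for the moment, N m; "opening": finger opening in m; "grasp_force": force on a finger pad.
Only numpy, scipy, OpenCV 4.12 (cv2) and the standard library are available. Lean on these libraries where they do the work, as an engineer would, in place of code of your own. Each camera call takes 0.05 s, during which the arm holds its last target. There are 200 camera calls.

### The job

Move the four cut steel samples from the black nests of the aluminium saw rack into the four pockets of the white press rack, one to a pocket, in reverse order: counted from the post with the black ball that marks one end of each rack, the sample that now stands first goes last, the second goes third, the third goes second and the last goes first. Leave each one standing upright and flat on the floor of its pocket, same end up as now, released and at rest.

Things in the scene. Friction and masses are not known exactly. Their poses are not given: they have to be found in the camera images.
- round_bar: Round steel bar offcut, plain cylinder 32 mm in diameter, 60 mm tall, about 0.36 kg. Loose, standing upright (z up). Origin: centre of its underside.
- square_bar: Square steel bar offcut, 34 x 34 mm, 50 mm tall, about 0.4 kg; its x and y axes are square to its faces, turned up to about 17 degrees from the rack's axes at the start. Loose, standing upright (z up). Origin: centre of its underside.
- tube: Steel tube offcut, 42 mm outside and 28 mm inside diameter, 48 mm tall, about 0.28 kg. Loose, standing upright (z up). Origin: centre of its underside.
- flanged_stub: Steel flanged stub: a foot flange 42 mm in diameter and 14 mm thick with a stem 24 mm in diameter above it, 58 mm tall in all, about 0.26 kg. Loose, standing upright (z up). Origin: centre of its underside.
- nest_a: One of four alike black plastic nests on the saw rack, the one holding the round bar at the start: 68 x 68 mm, one shallow square pocket 60 x 60 mm inside, walls 4 mm thick and 6 mm high above its floor. Fixed; which nest is at which place varies. Origin: centre of its underside, on the rack plate; its floor is 4 mm above that. Axes as the saw rack's.
- nest_b: One of four alike black plastic nests on the saw rack, the one holding the square bar at the start: 68 x 68 mm, one shallow square pocket 60 x 60 mm inside, walls 4 mm thick and 6 mm high above its floor. Fixed; which nest is at which place varies. Origin: centre of its underside, on the rack plate; its floor is 4 mm above that. Axes as the saw rack's.
- nest_c: One of four alike black plastic nests on the saw rack, the one holding the tube at the start: 68 x 68 mm, one shallow square pocket 60 x 60 mm inside, walls 4 mm thick and 6 mm high above its floor. Fixed; which nest is at which place varies. Origin: centre of its underside, on the rack plate; its floor is 4 mm above that. Axes as the saw rack's.
- nest_d: One of four alike black plastic nests on the saw rack, the one holding the flanged stub at the start: 68 x 68 mm, one shallow square pocket 60 x 60 mm inside, walls 4 mm thick and 6 mm high above its floor. Fixed; which nest is at which place varies. Origin: centre of its underside, on the rack plate; its floor is 4 mm above that. Axes as the saw rack's.
- saw_rack: The saw rack, where the row stands at the start: aluminium plate 80 mm wide, 4 mm thick, 360 mm long along its y axis, with four black nests at x = 0, y = -120, -40, 40, 120 mm (nest floors 8 mm above the plate's underside). A steel post with a black ball (50 mm high) stands at its +y end, y = 182 mm. Fixed. Origin: underside of the plate, mid-row.
- press_rack: The press rack, empty: white plastic, 80 mm wide, 360 mm long along its y. Four square pockets with black floors at x = 0, y = -120, -40, 40, 120 mm, 60 x 60 mm inside, floors 8 mm above its underside, walls 4 mm thick and 6 mm high. Post with black ball (54 mm high) at y = 182 mm. Fixed. Origin: underside, mid-row. Either rack may be the nearer; +y is roughly to the robot's left.

How it is judged:
At the end, for the whole second after the job is handed in: Each sample stands in the press-rack pocket that mirrors (counted from the post) its starting nest: centre within 15.5 mm of the pocket centre along and across the rack, underside within 3 mm of the pocket floor, upright within 0.08 rad, at rest (under 0.02 m/s) (((y of nest_a in the frame of saw_rack between -0.14 and -0.1 m and y of round_bar in the frame of press_rack between 0.1045 and 0.1355 m) or (y of nest_a in the frame of saw_rack between -0.06 and -0.02 m and y of round_bar in the frame of press_rack between 0.0245 and 0.0555 m) or (y of nest_a in the frame of saw_rack between 0.02 and 0.06 m and y of round_bar in the frame of press_rack between -0.0555 and -0.0245 m) or (y of nest_a in the frame of saw_rack between 0.1 and 0.14 m and y of round_bar in the frame of press_rack between -0.1355 and -0.1045 m)) and x of round_bar in the frame of press_rack between -0.0155 and 0.0155 m and z of round_bar in the frame of press_rack between 0.005 and 0.011 m and angle between each of round_bar, square_bar, tube, flanged_stub's own z axis and vertical below 0.08 rad and linear speed of each of round_bar, square_bar, tube, flanged_stub below 0.02 m/s and ((y of nest_b in the frame of saw_rack between -0.14 and -0.1 m and y of square_bar in the frame of press_rack between 0.1045 and 0.1355 m) or (y of nest_b in the frame of saw_rack between -0.06 and -0.02 m and y of square_bar in the frame of press_rack between 0.0245 and 0.0555 m) or (y of nest_b in the frame of saw_rack between 0.02 and 0.06 m and y of square_bar in the frame of press_rack between -0.0555 and -0.0245 m) or (y of nest_b in the frame of saw_rack between 0.1 and 0.14 m and y of square_bar in the frame of press_rack between -0.1355 and -0.1045 m)) and x of square_bar in the frame of press_rack between -0.0155 and 0.0155 m and z of square_bar in the frame of press_rack between 0.005 and 0.011 m and ((y of nest_c in the frame of saw_rack between -0.14 and -0.1 m and y of tube in the frame of press_rack between 0.1045 and 0.1355 m) or (y of nest_c in the frame of saw_rack between -0.06 and -0.02 m and y of tube in the frame of press_rack between 0.0245 and 0.0555 m) or (y of nest_c in the frame of saw_rack between 0.02 and 0.06 m and y of tube in the frame of press_rack between -0.0555 and -0.0245 m) or (y of nest_c in the frame of saw_rack between 0.1 and 0.14 m and y of tube in the frame of press_rack between -0.1355 and -0.1045 m)) and x of tube in the frame of press_rack between -0.0155 and 0.0155 m and z of tube in the frame of press_rack between 0.005 and 0.011 m and ((y of nest_d in the frame of saw_rack between -0.14 and -0.1 m and y of flanged_stub in the frame of press_rack between 0.1045 and 0.1355 m) or (y of nest_d in the frame of saw_rack between -0.06 and -0.02 m and y of flanged_stub in the frame of press_rack between 0.0245 and 0.0555 m) or (y of nest_d in the frame of saw_rack between 0.02 and 0.06 m and y of flanged_stub in the frame of press_rack between -0.0555 and -0.0245 m) or (y of nest_d in the frame of saw_rack between 0.1 and 0.14 m and y of flanged_stub in the frame of press_rack between -0.1355 and -0.1045 m)) and x of flanged_stub in the frame of press_rack between -0.0155 and 0.0155 m and z of flanged_stub in the frame of press_rack between 0.005 and 0.011 m); the robot touches nothing.
It also fails if it takes over 96 s, if anything falls off the work surface, if the arm or the gripper's body presses on something with over 40 N, if the wrist force passes 120 N, or if a joint passes its speed limit or range.

## Working session

There is one attempt and no reset: what is moved stays moved. The work goes in short steps, each a Python script; the robot and the scene stay as the last script left them, time stands still between calls to the robot, and variables do not carry over. Pictures are saved under pics/ and viewed, at most 14 in all, crops included, and the job is handed in when it is done.

```bash
mkdir -p pics; ls
python3 - <<'E'
from plant import *
import cv2,numpy as np
for n in("top","scene"):
    im,d=get_image(n); c=get_calibration(n); np.savez(f"{n}.npz",im=im,d=d,K=c["intrinsics"],T=c["world_from_camera"])
    cv2.imwrite(f"pics/{n}0.png",im[:,:,::-1]); print(n,c["intrinsics"],np.round(c["world_from_camera"],3),(d>0).mean())
o=observe();print(o["eef_pos"],o["tcp_rot"],o["time_s"],o["opening"])
E
```

```text
pics
top [[437.77341645   0.         318.77129966]
 [  0.         437.77341645 199.20727938]
 [  0.           0.           1.        ]] [[ 0.017 -0.991  0.131  0.464]
 [-1.    -0.015  0.014 -0.014]
 [-0.012 -0.131 -0.991  0.845]
 [ 0.     0.     0.     1.   ]] 0.9959453125
scene [[415.81013868   0.         322.45660608]
 [  0.         415.81013868 192.32794045]
 [  0.           0.           1.        ]] [[ 0.486  0.616 -0.62   1.039]
 [ 0.874 -0.337  0.35  -0.318]
 [ 0.006 -0.712 -0.702  0.6  ]
 [ 0.     0.     0.     1.   ]] 0.99623828125
[ 0.2263217  -0.58200091  0.23030651] [-3.13983838e+00 -2.12816485e-04  3.70752081e-01] 0.1 0.08552935448555314
```

View pics/top0.png

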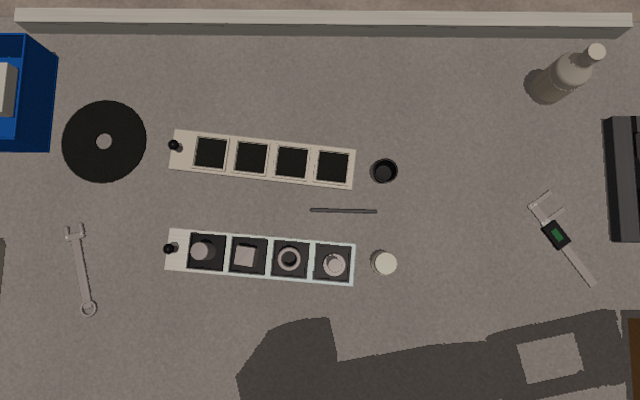

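View pics/scene0.png

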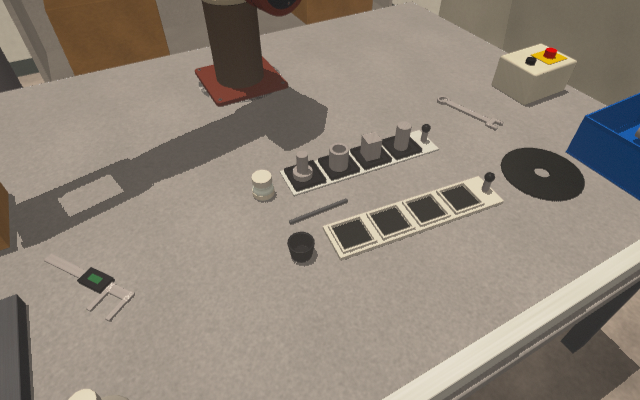

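Saw rack is the nearer (post at (170,248)), order from the post: round (201,249), square (245,255), tube (290,259), stub (334,264). The press rack is farther, its post at (174,146), with pockets at (210,152), (251,157), (292,162) and (333,167). I'll measure these with rays and depth.

```bash
cat > meas.py <<'E'
import numpy as np,cv2
def ray(K,T,uv,z):
    uv=np.atleast_2d(uv).astype(float)
    d=np.c_[uv,np.ones(len(uv))]@np.linalg.inv(K).T@T[:3,:3].T
    return T[:3,3]+d*((z-T[2,3])/d[:,2])[:,None]
def cloud(im,d,K,T):
    v,u=np.indices(d.shape)
    p=np.stack([u,v,np.ones_like(u)],-1)@np.linalg.inv(K).T*d[...,None]
    return p@T[:3,:3].T+T[:3,3]
E
python3 - <<'E'
from meas import *
D={n:np.load(n+".npz") for n in("top","scene")}
press={}
for n,(seeds) in {"top":[(210,152),(251,157),(292,162),(333,167)],"scene":[(460,197),(426,209),(390,221),(352,234)]}.items():
    f=D[n];im,K,T=f["im"],f["K"],f["T"]
    dark=(im.max(2)<75).astype(np.uint8)
    _,lab,st,cen=cv2.connectedComponentsWithStats(dark,connectivity=4)
    for s in seeds:
        l=lab[s[1],s[0]]; c=max(cv2.findContours((lab==l).astype(np.uint8),0,2)[0],key=cv2.contourArea)
        r=cv2.minAreaRect(c); print(n,s,l,st[l],np.round(ray(K,T,cen[l],.010)[0],4), np.round(ray(K,T,r[0],.010)[0],4))
H={"round":.068,"square":.058,"tube":.056,"stub":.066}
S={"top":[(201,249),(245,255),(290,259),(334,264)],"scene":[(403,128),(371,138),(339,150),(302,156)]}
for n in D:
    f=D[n];P=cloud(f["im"],f["d"],f["K"],f["T"])
    for (k,h),s in zip(H.items(),S[n]):
        m=(abs(P[...,2]-h)<.006).astype(np.uint8); w=np.zeros_like(m); cv2.circle(w,s,28 if n=="top" else 24,1,-1); 
        _,lab,st,cen=cv2.connectedComponentsWithStats(m*w,connectivity=8)
        l=1+np.argmax(st[1:,4]); c=max(cv2.findContours((lab==l).astype(np.uint8),0,2)[0],key=cv2.contourArea)[:,0]
        q=ray(f["K"],f["T"],c,h)[:,:2].astype(np.float32); r=cv2.minAreaRect(q)
        print(n,k,st[l],"z",np.round(np.median(P[lab==l][:,2]),4),"c",np.round(r[0],4),"sz",np.round(r[1],4),"a",round(r[2],1))
E
```

```text
top (210, 152) 54 [194 138  33  31 806] [0.6626 0.2123 0.01  ] [0.6634 0.2124 0.01  ]
top (251, 157) 56 [235 142  32  31 819] [0.6544 0.1325 0.01  ] [0.6552 0.1326 0.01  ]
top (292, 162) 57 [276 147  32  31 824] [0.6463 0.0528 0.01  ] [0.6471 0.053  0.01  ]
top (333, 167) 59 [317 151  32  32 823] [ 0.6381 -0.0267  0.01  ] [ 0.6389 -0.0265  0.01  ]
scene (460, 197) 76 [442 186  36  24 463] [0.6616 0.2107 0.01  ] [0.6612 0.2102 0.01  ]
scene (426, 209) 77 [408 197  36  25 513] [0.6534 0.1308 0.01  ] [0.6534 0.1311 0.01  ]
scene (390, 221) 82 [372 208  37  27 572] [0.6452 0.051  0.01  ] [0.6451 0.0519 0.01  ]
scene (352, 234) 85 [333 220  38  28 636] [ 0.6369 -0.0288  0.01  ] [ 0.6368 -0.0286  0.01  ]
top round [190 242  19  19 261] z 0.0683 c [0.4706 0.2079] sz [0.0313 0.031 ] a 65.7
top square [233 246  22  21 368] z 0.0583 c [0.4629 0.1294] sz [0.0345 0.0338] a 82.5
top tube [277 248  24  23 239] z 0.0558 c [0.459  0.0498] sz [0.039  0.0412] a 1.0
top stub [328 259  13  14 143] z 0.0662 c [ 0.4491 -0.0315] sz [0.0226 0.0211] a 0.8
scene round [397 121  15  11 122] z 0.0674 c [0.4735 0.2036] sz [0.0311 0.0371] a 61.4
scene square [362 132  20  14 190] z 0.0576 c [0.4663 0.1245] sz [0.0368 0.0396] a 81.2
scene tube [329 143  20  14 164] z 0.0548 c [0.4625 0.045 ] sz [0.0399 0.0433] a 60.3
scene stub [296 151  12  10  92] z 0.0654 c [ 0.454 -0.037] sz [0.0222 0.0284] a 62.4
```

```bash
cat > job.py <<'E'
from plant import *
import numpy as np
S={"round":(.4700,.2072,.024,-5.5,3),"square":(.4623,.1287,.020,-7.5,2),"tube":(.4584,.0490,.020,-5.5,1),"stub":(.4485,-.0322,.027,-5.5,0)}
P=[np.array([.6621,.2116])+i*np.array([-.0082,-.0798]) for i in range(4)]
UP=.14
def yaw(p,a):
    best=None
    for h in(90,-90):
        r=[np.pi,0,np.radians(a+h)]; q=inverse_kinematics([*p,UP],r)
        if q is not None and(best is None or abs(q[5])<abs(best[1])): best=(r,q[5])
    return best[0]
def pick(n):
    x,y,z,a,_=S[n]; movep([x,y,UP],yaw((x,y),a))
    move_l([x,y,z],feed=.12,max_force=15); gripper_to(.01,f_grip=60); o=observe()
    print(n,"opening",o["opening"],"force",o["grasp_force"],"tcp",o["eef_pos"],"t",o["time_s"])
    move_l([x,y,UP],feed=.12); o=observe(); print(" lifted",o["opening"],o["ft_force"])
def place(n):
    _,_,z,_,i=S[n]; x,y=P[i]; movep([x,y,UP],yaw((x,y),-5.8))
    move_l([x,y,z+.006],feed=.12); hit=move_l([x,y,z-.004],feed=.02,max_force=6)
    o=observe(); print(" down",hit,o["eef_pos"],o["ft_force"],o["opening"])
    gripper_to(.075); move_l([x,y,UP],feed=.15); print(" t",observe()["time_s"])
E
python3 - <<'E'
from job import *
for n in S:
    for p in(S[n][:2],P[S[n][4]]): r=yaw(p,-5.5); print(n,r[2],np.round(inverse_kinematics([*p,.02],r),2))
pick("round")
E
```

```text
round 1.4748032179352084 [ 0.26  0.22  1.96 -0.    0.96  0.36]
round 1.4748032179352084 [-0.17  0.47  1.63 -0.    1.04 -0.07]
square 1.4748032179352084 [ 0.11  0.15  2.05 -0.    0.94  0.2 ]
square 1.4748032179352084 [-0.04  0.49  1.6  -0.    1.05  0.05]
tube 1.4748032179352084 [-0.06  0.11  2.1  -0.    0.94  0.03]
tube 1.4748032179352084 [ 0.08  0.53  1.55 -0.    1.06  0.18]
stub 1.4748032179352084 [-0.25  0.08  2.13 -0.    0.93 -0.15]
stub 1.4748032179352084 [ 0.2   0.59  1.46 -0.    1.09  0.29]
round opening 0.0304071356047475 force 59.20736789703369 tcp [0.47033399 0.20733206 0.02452637] t 4.6833
 lifted 0.030758052454736996 [ 0.19948243 -0.24579147 -5.22167253]
```

Run:
```python
from job import *
import cv2
place("round"); pick("square")
im,d=get_image("top"); cv2.imwrite("pics/top1.png",cv2.resize(im[110:310,120:420,::-1],None,fx=2,fy=2))
```

```text
down True [ 0.63825505 -0.02795769  0.02457291] [-0.41775659  0.47794777  4.3636241 ] 0.030646005903596316
 t 9.8
square opening 0.033433038465429665 force 60.48587143421173 tcp [0.46283711 0.12879907 0.02068142] t 12.3333
 lifted 0.03314516197500799 [-1.70402555  0.30208947 -3.13633892]
```

View pics/top1.png

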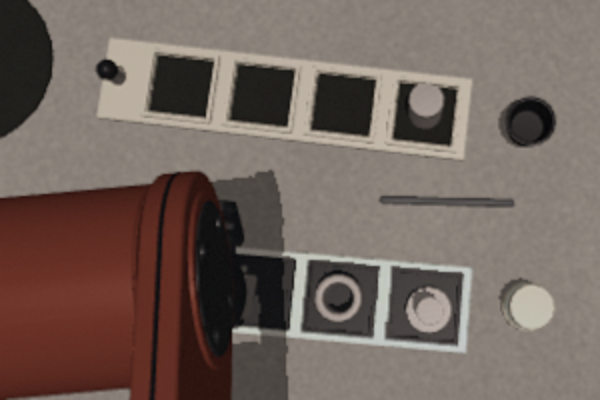

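The round bar stands upright in the last pocket (crop (427,103)), and the square bar is gripped. Tube and stub are undisturbed.

Run:
```python
from job import *
import cv2
place("square"); pick("tube"); place("tube"); pick("stub"); place("stub")
o=observe()["eef_pos"]; movep([.35,-.4,.25],[np.pi,0,.37])
from meas import *
for n in("top","scene"):
    im,d=get_image(n); c=get_calibration(n); cv2.imwrite(f"pics/{n}2.png",cv2.resize(im[90:290,150:450] if n=="top" else im[100:300,250:550],None,fx=2,fy=2)[:,:,::-1])
    Q=cloud(im,d,c["intrinsics"],c["world_from_camera"])
    if n=="top":
        for k,h in zip(S,(.068,.058,.056,.066)):
            p=P[S[k][4]]; m=(abs(Q[...,2]-h)<.005)&(np.hypot(Q[...,0]-p[0],Q[...,1]-p[1])<.035)
            v,u=np.nonzero(m); q=ray(c["intrinsics"],c["world_from_camera"],np.c_[u,v],h)[:,:2]
            print(k,m.sum(),np.round(Q[m][:,2].mean(),4),np.round((q.max(0)+q.min(0))/2-p,4))
```

```text
down True [0.64668001 0.0519642  0.02073554] [ 1.10395726 -0.41922259  3.94224586] 0.03358289885555825
 t 17.275
tube opening 0.04011839521516754 force 60.81280192360282 tcp [0.45908942 0.04897929 0.02096094] t 19.6083
 lifted 0.04003904652675902 [ 0.33058698 -0.43631252 -2.43261505]
 down True [0.65468764 0.13188619 0.02101219] [-4.86881046e-01  2.05747437e-03  5.29307123e+00] 0.04033205790056507
 t 24.4917
stub opening 0.021913941729748726 force 58.50791573524475 tcp [ 0.4489026  -0.03231391  0.02748346] t 27.1333
 lifted 0.0218110434941217 [ 0.03827697  0.47656502 -2.58952113]
 down True [0.6628659  0.21180608 0.02758502] [0.40468295 0.07171422 3.50785041] 0.022067761242639816
 t 32.3667
round 240 0.0683 [0.0006 0.0015]
square 342 0.0582 [0.0001 0.0015]
tube 228 0.0559 [0.0006 0.0008]
stub 140 0.0661 [0.0001 0.0003]
```

View pics/scene2.png

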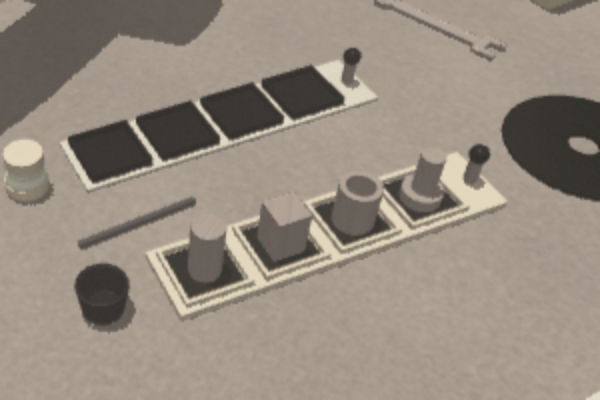

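All four stand upright in reverse order from the post (478,155): stub (430,180), tube (357,205), square (285,228), round (207,248).

```bash
python3 -c "
from plant import *
print(job_done())"
```

```text
the job is handed in; nothing more can be done
None
```

I moved all four samples to the press rack in reverse order, each upright and released within about 2 mm of its pocket centre by the top camera, and handed the job in at about 35 s on the robot's clock; no verdict came back.

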